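# Brick-bond lay-up in a cam press frame

## Task

Finish the dry lay-up of hardwood blocks in the press frame on the bench: the back course and the first half block of the next one are already laid. Complete the second course and lay a third one in front of it in running bond, each course offset half a block from the one behind, with the two full blocks and the half block that lie about the bench, all flat and pushed up tight to the course behind; then swing the cam lever fully home so that the jaw closes the end joints, and leave the other things on the bench where they are.

Things in the scene. Friction and masses are not known exactly. Their poses are not given: they have to be found in the camera images.
- press: press frame of pale battens 18 mm high, screwed to the bench top (the bench is its floor), open towards the robot. Origin: on the bench at the inner corner of back fence (inner face x = 0, 22 mm thick, y = +24 to -276 mm) and left fence (inner face y = 0, 24 mm thick, x = 0 to -100 mm). x points to the back, y left along the back fence; blocks lie at x < 0, y < 0, length along y
- jaw_face (a point): middle of the left-facing cork face of the sliding jaw at the right end of the courses, 17 mm high, x = -3 to -95 mm in the press frame. Face at y = -179 mm with the lever open; it would reach -163 mm with the lever home, so it presses on a full plus a half block (165 mm). The cork is sprung and gives up to 4 mm under a few newtons
- press_lever (a joint): angle of the cam lever (rad): 0 = open, pointing along -y of the press frame (right); it turns clockwise seen from above and stops at 1.6 = home, pointing along -x (to the mouth side). Starts at 0 to 0.3. Stiff: stays where left, takes about 1.5 N at the handle; the jaw follows, 10 mm per rad
- lever_handle (a point): middle of the upright round wooden handle of the cam lever, 90 mm from the pivot; 15 to 21 mm in diameter, from 28 to 86 mm above the bench, standing on a flat arm 16 mm wide whose top is 28 mm above the bench
- lever_pivot (a point): point on the upright pivot axis of the cam lever, 60 mm above the bench, at x = -47, y = -223.5 mm in the press frame. The lever arm swings above a batten in front of the jaw and cam (18 mm high, x = -98 to -118 mm, y = -184 to -276 mm)
- full_laid: brown hardwood block, already laid in the back course, next to the left fence: 110 mm long (its y axis), 30 mm wide (x), 20 mm high (z), 0.04 kg; origin at the centre of its underside
- half_laid: half-length hardwood block, already laid in the back course, right of full_laid: 55 mm long (its y axis), 30 mm wide (x), 20 mm high (z), 0.02 kg; origin at the centre of its underside
- full_a: brown hardwood block, loose on the bench, interchangeable with full_b: 110 mm long (its y axis), 30 mm wide (x), 20 mm high (z), 0.04 kg; origin at the centre of its underside
- full_b: brown hardwood block, loose on the bench, interchangeable with full_a: 110 mm long (its y axis), 30 mm wide (x), 20 mm high (z), 0.04 kg; origin at the centre of its underside
- half_started: half-length hardwood block, already laid at the left end of the second course, up to 4 mm short of its tight place: 55 mm long (its y axis), 30 mm wide (x), 20 mm high (z), 0.02 kg; origin at the centre of its underside
- half_a: half-length hardwood block, the only loose half block on the bench: 55 mm long (its y axis), 30 mm wide (x), 20 mm high (z), 0.02 kg; origin at the centre of its underside
- eraser: bystander, not to be moved: white eraser 22 x 42 x 12 mm; origin under its centre
- pencil: bystander, not to be moved: pencil 142 mm long, lying near the front edge of the bench; origin under its middle
- wax_tin: bystander, not to be moved: flat round tin, 77 mm in diameter, 31 mm high; origin under its centre
- square_offcut: bystander, not to be moved: stubby hardwood offcut 45 x 60 x 45 mm, too thick to belong to the lay-up; origin under its centre
- glue_bottle: bystander, not to be moved: upright glue bottle 35 x 47 x 163 mm; origin under its centre
- try_square: bystander, not to be moved: try square lying flat, 115 x 169 x 16 mm; origin under the middle of its outline
Mind the look-alikes: they are no part of the job. Leave any turquoise look-alike of the half_started alone.

How it is judged:
By the outcome, as a careful person would: the job done as asked, in the order asked, and still so for the second after the job is handed in, with the robot touching nothing.
It also fails if it takes over 72 s, if anything falls off the work surface, if the arm or the gripper's body presses on something with over 40 N, if the wrist force passes 120 N, or if a joint passes its speed limit or range.

## Robot

A 6-joint arm with a two-finger parallel gripper is mounted at the origin on a cart in front of the work surface, level with it; the furniture and walls round the work are solid. World frame = base frame: x ahead of the robot, y to its left, z up, the work surface at z = 0. Lengths are in mm, angles in degrees, forces in N, time in s.
With the tool pointing down it reaches from about 350 to 775 mm from the base axis. Payload 7.3 kg.
Tool frame: the origin (TCP) lies at the very end of the fingers, on their centre line; the grasp point (between the pads) lies behind it (ctrl.hold_point_z is the z of the grasp point in the tool frame, in mm); z points along the fingers, y is the line along which they close (so a half turn about z gives the same grasp; the last joint's range is limited). The gripper opens to 92 mm and grips with 3 to 60 N. Pads are 19 mm wide; open, the fingers measure 130 mm over their backs; the gripper's body (75 mm by 190 mm) begins 47 mm behind the grasp point.
Start: joints at [-80.157, 19.595, 87.324, -0, 73.075, -8.365], TCP at [164.073, -498.723, 226.741] pointing down, gripper open.
Joint ranges: [-145.02, 145.02], [-44.19, 115.74], [2.07, 154.8], [-57.11, 237.11], [16.16, 152.29], [-177.93, 177.93]. Speed limits (degrees/s): [147.25, 147.25, 180, 180, 180, 180].

## Interface

Orientations are given as [roll, pitch, yaw] about the fixed x, y, z axes, in that order (R = Rz(yaw) Ry(pitch) Rx(roll)).
In Python, from rig import readout, get_image, hand_in, ctrl gives the robot as it stands. The module is installed in compiled form; this text tells all that it offers.
- The arm moves only by the shell command python3 -m pendant 'ROWS' [OPENING] [FORCE]. ROWS is text: rows parted by semicolons, each of 4 numbers parted by spaces: the shift along the tool's x, y, z in m, then the turn about the tool's z in rad. In form: x y z roll; .... A call has 1 to 20 rows; each row shifts and turns the commanded pose from where the row before left it, along the tool's axes as they then stand; what a row does not reach is not made up. A row lasts 1/12 s, in which the tool goes at most 41.7 mm and 7.16 degrees, less where a joint would pass 70% of its speed; a pose out of reach is approached as far as the arm can. A call is refused whole if a number of a shift passes 0.0417 or a number of a turn 0.125, either way. A call with a gripper value outside its range is refused whole. OPENING is the gripper command: -1 is fully open, 1 is shut, values between are in proportion, set as the call begins (- or left out, the last holds). The fingers move at their own pace and stop on an object; FORCE is the grip in N (left out, the last holds). Time passes only in rows, so rows that do not move let the fingers close. It gives the time, the measured TCP pose, the force, the opening and the grip force at its end, in the units of the state.
- readout.read_state(): the state, without advancing time (a new reading comes with each control period).
- get_image(name): name is "scene" or "top"; returns a dict with "color" (420x560x3 uint8, red, green, blue), "vfov" (degrees; the focal length in pixels is half the picture's height over the tangent of half this angle, whatever the lens; pixels are square), "cx", "cy" (the principal point, pixels), "k1" (the pictures are not rectified: a ray, as slopes to the right and down, at radius r is drawn at 1 + k1 r^2 times it, then the intrinsics apply), "origin" and "rotation" of the camera in the world. Camera axes: x right, y up, looking along -z (the intrinsics and any distortion apply to the point x, -y, -z); pixel columns grow to the right and rows downward; lengths in mm; the calibration is good to about 2 mm. A picture is of the moment at which its call begins. There is no depth.
- hand_in(): hands the job in; it is judged then, once.
The state is a dict: "time_s": time; "qpos": joint angles; "joint_vel": joint speeds; "joint_efforts": joint torques, N m; "tool_pos": TCP position; "eef_rot": TCP orientation; "ft_force": force on the tool from outside, world axes, zero at the start; "torque": the same for the moment, N m; "opening": finger opening in mm; "grasp_force": force on a finger pad.
Only numpy, scipy, OpenCV 4.12 (cv2) and the standard library are available. Lean on these libraries where they do the work, as an engineer would, in place of code of your own. Each camera call takes 0.05 s, during which the arm holds its last target. There are 200 camera calls.

## Working session

There is one attempt and no reset: what is moved stays moved. The work goes in short steps, Python scripts to look and compute and a shell command to move; the robot and the scene stay as the last step left them, time stands still between calls to the robot, and variables do not carry over. Pictures are saved under pics/ and viewed, at most 10 in all, crops included, and the job is handed in when it is done.

```bash
mkdir -p pics; cat > h.py <<'E'
import numpy as np, cv2
from rig import readout, get_image, ctrl
def ray(im,u,v):
    H=im["color"].shape[0]; f=H/2/np.tan(np.radians(im["vfov"])/2)
    x,y=(u-im["cx"])/f,(v-im["cy"])/f
    K=np.eye(3); p=cv2.undistortPoints(np.array([[[x,y]]],float),K,np.array([im["k1"],0,0,0.]))[0,0]
    d=np.array(im["rotation"])@np.array([p[0],-p[1],-1.])
    return np.array(im["origin"]),d
def pt(im,u,v,z):
    o,d=ray(im,u,v); return (o+d*(z-o[2])/d[2])
def proj(im,P):
    H=im["color"].shape[0]; f=H/2/np.tan(np.radians(im["vfov"])/2)
    c=np.array(im["rotation"]).T@(np.array(P,float)-im["origin"])
    x,y=c[0]/-c[2],-c[1]/-c[2]; s=1+im["k1"]*(x*x+y*y)
    return im["cx"]+f*x*s, im["cy"]+f*y*s
E
python3 - <<'E'
from h import *
for n in("top","scene"):
    im=get_image(n); cv2.imwrite(f"pics/{n}0.png",cv2.resize(im["color"][...,::-1],(800,600),interpolation=cv2.INTER_CUBIC))
    print({k:v for k,v in im.items() if k!="color"})
    np.save(n+"0.npy",im,allow_pickle=True)
print(readout.read_state(),ctrl.hold_point_z)
E
```

```text
{'vfov': 52.17694265411423, 'cx': 285.20009894060456, 'cy': 211.46290876167848, 'k1': -0.10635242530783853, 'origin': array([ 488.48726433,  -37.97436731, 1114.98623586]), 'rotation': array([  3.50372432,  -0.59669232, -91.48939515])}
{'vfov': 50.55188881561541, 'cx': 275.78829130736113, 'cy': 208.89857349941272, 'k1': 0.04916816066160596, 'origin': array([-179.36035668,  530.6903778 ,  663.58487383]), 'rotation': array([  58.80490478,   -0.49850398, -126.8260309 ])}
{'time_s': 0.1, 'qpos': array([-8.01569480e+01,  1.96328485e+01,  8.73728409e+01, -8.53124997e-04,
        7.30736778e+01, -8.36574684e+00]), 'joint_vel': array([-0.01336132, -0.22741256, -0.1925354 , -0.05109573, -0.09528244,
       -0.0465643 ]), 'joint_efforts': array([ 1.29746830e-03, -4.32005060e+01, -2.44693959e+01,  7.19787413e-02,
        5.26221085e-02, -5.42340035e-05]), 'tool_pos': array([ 164.00089015, -498.34068298,  226.10419097]), 'eef_rot': array([-1.79921359e+02, -1.07401129e-02,  1.82090404e+01]), 'ft_force': array([-0.5311593 , -0.91908572, -0.26750669]), 'torque': array([-0.00043687,  0.00555814, -0.02299454]), 'grasp_force': 0.0, 'opening': 91.44565441562062} -18.8
```

View pics/top0.png

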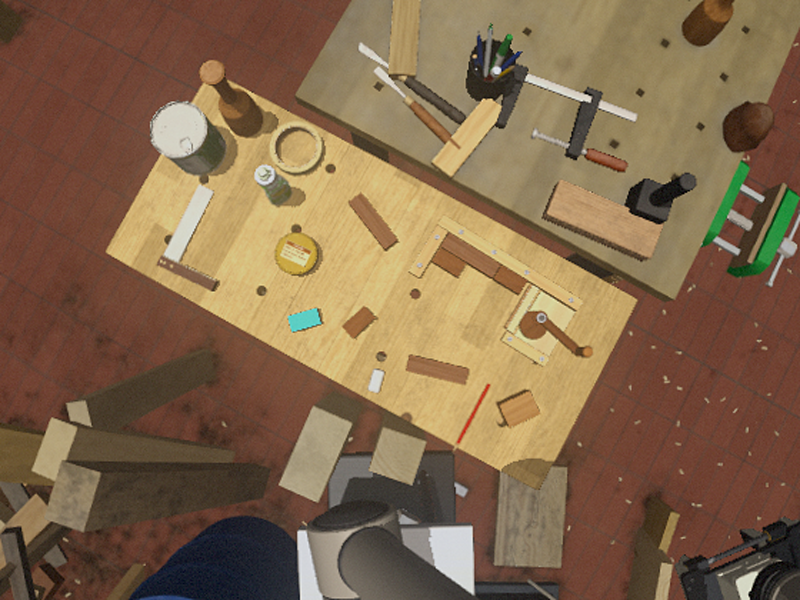

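View pics/scene0.png

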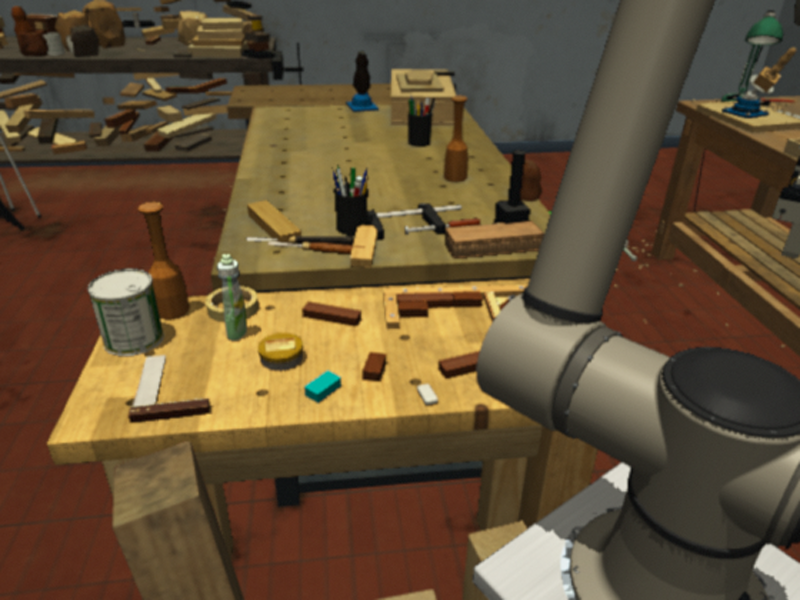

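Top view (800x600): loose full blocks at (373,221) and (437,369), the loose half at (360,322), the turquoise decoy at (305,320), and the press corner near (443,222). The lever handle is at about (586,351). Next I'll measure these.

```bash
cat >> h.py <<'E'
from scipy.spatial.transform import Rotation as _R
_gi=get_image
def fix(im):
    im=dict(im); im["rotation"]=_R.from_euler("xyz",im["rotation"],degrees=True).as_matrix(); return im
def get_image(n): return fix(_gi(n))
def brown(im):
    hsv=cv2.cvtColor(im["color"],cv2.COLOR_RGB2HSV)
    return cv2.inRange(hsv,(0,90,30),(13,255,150))|cv2.inRange(hsv,(173,90,30),(180,255,150))
E
python3 - <<'E'
from h import *
im=fix(np.load("top0.npy",allow_pickle=True).item())
for u,v in((373,221),(437,369),(360,322),(450,262),(515,280),(100,500)): print(cv2.cvtColor(im["color"],cv2.COLOR_RGB2HSV)[int(v*.7),int(u*.7)])
m=brown(im); c,_=cv2.findContours(m,0,2)
for k in c:
    if cv2.contourArea(k)<150: continue
    P=np.array([pt(im,*q,20)[:2] for q in k[:,0].astype(float)],np.float32)
    r=cv2.minAreaRect(P)
    if 250<r[0][0]<900 and abs(r[0][1])<450: print(k[:,0].mean(0)/.7,r, "|",cv2.boxPoints(r).round(0).tolist() if r[1][0]>60 or r[1][1]>60 else '')
cv2.imwrite("pics/crop0.png",cv2.resize(im["color"][140:270,270:420,::-1],(750,650)[:2] if 0 else (690,598),interpolation=cv2.INTER_CUBIC))
E
```

```text
[ 14 132 157]
[ 14 150 153]
[ 13 150 156]
[ 14 156 157]
[ 14 153 152]
[ 15 102  65]
[182.87569573 271.2244898 ] ((618.876953125, 348.873291015625), (115.37055969238281, 17.288766860961914), 63.650146484375) | [[586.0, 301.0], [601.0, 293.0], [652.0, 397.0], [637.0, 404.0]]
[476.16909621 204.26239067] ((727.1318359375, -186.79429626464844), (391.961669921875, 19.542448043823242), 59.949913024902344) | [[621.0, -352.0], [637.0, -361.0], [834.0, -22.0], [817.0, -12.0]]
[605.57491289 159.47735192] ((811.1621704101562, -425.50738525390625), (79.62535095214844, 23.429821014404297), 68.7130126953125) | [[786.0, -458.0], [808.0, -467.0], [837.0, -393.0], [815.0, -384.0]]
[213.83151292 360.76457229] ((616.8599243164062, 366.7210693359375), (1168.5889892578125, 715.8300170898438), 2.5182244777679443) | [[17.0, 699.0], [49.0, -17.0], [1216.0, 35.0], [1185.0, 750.0]]
```

View pics/crop0.png

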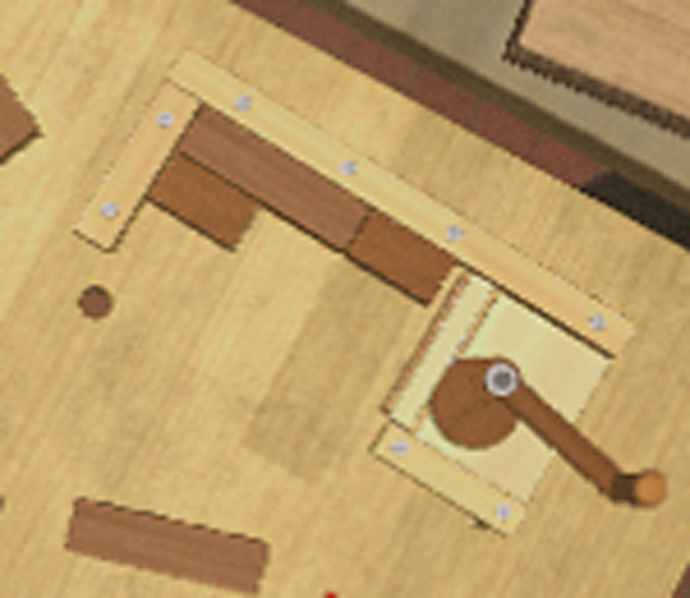

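The crop shows the press inner corner near crop (203,105), the back fence's far inner end at (613,355), the left fence's inner end at (112,250) and the handle top at (650,488). half_started sits with a small gap.

```bash
cat >> h.py <<'E'
def brown(im):
    hsv=cv2.cvtColor(im["color"],cv2.COLOR_RGB2HSV)
    return cv2.inRange(hsv,(3,95,60),(17,255,182))
def blocks(im,m=None,z=20,amin=120,lim=(300,820,-420,450)):
    m=brown(im) if m is None else m
    c,_=cv2.findContours(cv2.morphologyEx(m,2,np.ones((3,3))),0,2); out=[]
    for k in c:
        if cv2.contourArea(k)<amin: continue
        P=np.array([pt(im,*q,z)[:2] for q in k[:,0].astype(float)],np.float32)
        r=cv2.minAreaRect(P); (cx,cy),(w,h),a=r
        if not(lim[0]<cx<lim[1] and lim[2]<cy<lim[3]): continue
        b=cv2.boxPoints(r); e=max((b[1]-b[0],b[2]-b[1]),key=np.linalg.norm)
        out.append((cx,cy,max(w,h),min(w,h),np.degrees(np.arctan2(e[1],e[0]))%180))
    return out
E
python3 - <<'E'
from h import *
im=fix(np.load("top0.npy",allow_pickle=True).item())
hsv=cv2.cvtColor(im["color"],cv2.COLOR_RGB2HSV); print(hsv[170:172,300],hsv[230,330])
for b in blocks(im): print("top",np.round(b,1))
im2=fix(np.load("scene0.npy",allow_pickle=True).item())
C=lambda u,v,z:pt(im,270+(u+.5)/4.6-.5,140+(v+.5)/4.6-.5,z)[:2].round(1)
for n,u,v,z in(("corner",203,105,18),("backend",613,355,18),("leftend",112,250,18),("backouterL",183,52,18),("backouterR",633,326,18),("hs NL",180,153,20),("hs NR",255,212,20),("hs FR",236,248,20),("hs FL",146,200,20),("pivot",502,380,60),("handle",650,488,86),("front bat",391,422,18),("fb2",375,448,18),("fb3",505,535,18),("halfR top",453,268,20),("half R bot",427,302,20),("cork top",463,268,17),("cork bot",384,408,17)): print(n,C(u,v,z))
E
```

```text
[[ 20 116 216]
 [ 21 111 216]] [ 20 116 200]
top [ 434.3 -100.5  109.5   30.4   75.2]
top [ 485.  -308.7  129.3   46.7   54.9]
top [522.8  37.7  55.6  30.1 129.8]
top [615.4 342.5 105.4  19.7  62.7]
top [ 609.9 -180.9  168.    63.4   57.4]
top [703.8   8.1 111.3  30.7  36.1]
top [ 728.2 -186.8  388.3   22.7   60. ]
top [ 615.7  364.5 1167.5  718.4    2.3]
corner [ 680.5 -128.3]
backend [ 533.8 -355.4]
leftend [599.8 -74.8]
backouterL [ 711.  -117.9]
backouterR [ 549.9 -367.6]
hs NL [ 653.3 -114.3]
hs NR [ 619.  -155.3]
hs FR [ 599.1 -144. ]
hs FL [627.2 -94.5]
pivot [ 520.2 -281.8]
handle [ 460.4 -352.8]
front bat [ 499.7 -228. ]
fb2 [ 485.4 -218.5]
fb3 [ 434.9 -290. ]
halfR top [ 584.9 -265.7]
half R bot [ 566.2 -250.3]
cork top [ 585. -272.]
cork bot [ 507.6 -224.5]
```

```bash
cat >> h.py <<'E'
import os,json
if os.path.exists("press.json"): PC,PYAW=json.load(open("press.json"))
def pw(x,y):
    a=np.radians(PYAW); return PC[0]+x*np.cos(a)-y*np.sin(a), PC[1]+x*np.sin(a)+y*np.cos(a)
def w2p(X,Y):
    a=np.radians(PYAW); d=X-PC[0],Y-PC[1]; return d[0]*np.cos(a)+d[1]*np.sin(a), -d[0]*np.sin(a)+d[1]*np.cos(a)
def go(X,Y,z,yaw):
    "prints: shift in the present tool axes, shift in axes after the turn, turn (rad) "
    s=readout.read_state(); p=s["tool_pos"]; y0=s["eef_rot"][2]
    f=lambda ya:(np.cos(np.radians(ya))*(X-p[0])+np.sin(np.radians(ya))*(Y-p[1]), np.sin(np.radians(ya))*(X-p[0])-np.cos(np.radians(ya))*(Y-p[1]))
    t=(y0-yaw+180)%360-180
    print("t%.1f"%s["time_s"],"now",np.round(f(y0),1),"after turn",np.round(f(yaw),1),"dz",round(p[2]-z,1),"turn",round(np.radians(t),3),"F",s["ft_force"].round(1),"open",round(s["opening"],1))
E
python3 - <<'E'
from h import *
L=[(22,24),(22,-276),(0,-276),(-100,0),(-118,-184),(-98,-184),(-118,-276),(0,0)]
W=[(711,-117.9),(549.9,-367.6),(533.8,-355.4),(599.8,-74.8),(485.4,-218.5),(499.7,-228),(434.9,-290),(680.5,-128.3)]
L=np.array(L,float);W=np.array(W,float)
U,S,V=np.linalg.svd((L-L.mean(0)).T@(W-W.mean(0))); R=V.T@U.T
yaw=np.degrees(np.arctan2(R[1,0],R[0,0])); c=W.mean(0)-R@L.mean(0)
print(yaw,c,(W-(L@R.T+c)).round(1).tolist())
json.dump([c.tolist(),yaw],open("press.json","w"))
import h; h.PC,h.PYAW=c,yaw
for q in((653.3,-114.3),(619,-155.3),(599.1,-144),(627.2,-94.5),(520.2,-281.8),(460.4,-352.8),(585,-272),(507.6,-224.5),(584.9,-265.7),(566.2,-250.3)): print(np.round(w2p(*q),1))
go(434.3,-100.5,60,75.2)
E
```

```text
-33.035040993444476 [ 682.60869008 -126.32223515] [[-3.1, 0.3], [-0.7, 2.1], [1.7, 2.3], [1.0, -3.0], [2.0, -2.3], [-0.4, -0.8], [1.7, 3.4], [-2.1, -2.0]]
[-31.1  -5.9]
[-37.5 -59. ]
[-60.4 -60.3]
[-63.8  -3.5]
[ -51.4 -218.9]
[ -62.8 -311. ]
[  -2.4 -175.3]
[ -93.2 -177.7]
[  -5.9 -170.1]
[ -30.  -167.4]
t0.1 now [ 381.1 -293.5] after turn [453.7 159.7] dz 166.1 turn -0.995 F [-0.5 -0.9 -0.3] open 91.4
```

```bash
python3 -m pendant '0.0272 -0.021 0 0;0.0272 -0.021 0 0;0.0272 -0.021 0 0;0.0272 -0.021 0 0;0.0272 -0.021 0 0;0.0272 -0.021 0 0;0.0272 -0.021 0 0;0.0272 -0.021 0 0;0.0272 -0.021 0 0;0.0272 -0.021 0 0;0.0272 -0.021 0 0;0.0272 -0.021 0 0;0.0272 -0.021 0 0;0.0272 -0.021 0 0' -0.2 30; python3 -m pendant '0 0 0.02 -0.124;0 0 0.02 -0.124;0 0 0.02 -0.124;0 0 0.02 -0.124;0 0 0.02 -0.124;0 0 0.02 -0.124;0 0 0.02 -0.124;0 0 0.02 -0.124;0 0 0 0;0 0 0 0'; python3 -c "
from h import *
go(434.3,-100.5,3,75.2)"
```

```text
time_s: 1.27
tool_pos: [434.4, -98.7, 226.5]
eef_rot: [-180.0, 0.0, 18.2]
ft_force: [0.2, -0.9, 0.3]
opening: 55.1
grasp_force: 0.0
time_s: 2.1
tool_pos: [433.2, -100.2, 66.2]
eef_rot: [-179.8, -0.0, 74.8]
ft_force: [-0.9, -0.2, 0.3]
opening: 54.8
grasp_force: 0.0
t2.1 now [-0.   1.1] after turn [-0.   1.1] dz 63.2 turn -0.006 F [-0.9 -0.2  0.3] open 54.8
```

```bash
python3 -m pendant '0 0.001 0.02 -0.006;0 0 0.02 0;0 0 0.015 0;0 0 0.008 0;0 0 0 0'; python3 -m pendant '0 0 0 0;0 0 0 0;0 0 0 0;0 0 0 0;0 0 0 0;0 0 0 0' 1 25; python3 -m pendant '0 0 -0.02 0;0 0 -0.02 0;0 0 -0.02 0;0 0 0 0'; python3 -c "
from h import *
go(*pw(-75,-114),8,57)"
```

```text
time_s: 2.52
tool_pos: [434.8, -100.7, 3.4]
eef_rot: [-179.9, -0.0, 75.2]
ft_force: [-0.8, -0.7, 0.7]
opening: 55.4
grasp_force: 0.0
time_s: 3.02
tool_pos: [435.4, -100.9, 4.4]
eef_rot: [179.9, 0.0, 75.4]
ft_force: [-0.3, 0.3, 6.8]
opening: 29.8
grasp_force: 25.0
time_s: 3.35
tool_pos: [436.8, -101.4, 66.7]
eef_rot: [179.7, 0.1, 75.4]
ft_force: [0.8, 0.1, 0.2]
opening: 29.3
grasp_force: 25.0
t3.4 now [-46.5 137. ] after turn [ -0.9 144.7] dz 58.7 turn 0.321 F [0.8 0.1 0.2] open 29.3
```

```bash
python3 -m pendant '0 0 0 0.107;0 0 0 0.107;0 0 0 0.107;0 0.024 0 0;0 0.024 0 0;0 0.024 0 0;0 0.024 0 0;0 0.024 0 0;0 0.024 0 0;0 0 0 0;0 0 0 0'; python3 -c "
from h import *
go(*pw(-75,-114),4.4,57)"
```

```text
time_s: 4.27
tool_pos: [555.5, -179.4, 62.5]
eef_rot: [-179.9, 0.0, 57.0]
ft_force: [-0.5, 0.4, -0.6]
opening: 29.7
grasp_force: 25.0
t4.3 now [-0.2  2.6] after turn [-0.2  2.6] dz 58.1 turn -0.001 F [-0.5  0.4 -0.6] open 29.7
```

```bash
python3 -m pendant '0 0.0025 0.02 0;0 0 0.02 0;0 0 0.012 0;0 0 0.006 0;0 0 0 0;0 0 0 0'; python3 -c "
from h import *
go(*pw(-75,-114),4.4,57)"
```

```text
time_s: 4.77
tool_pos: [557.3, -180.1, 5.7]
eef_rot: [-180.0, 0.0, 57.0]
ft_force: [-0.2, 0.3, -0.6]
opening: 29.6
grasp_force: 25.0
t4.8 now [-0.6  0.7] after turn [-0.6  0.7] dz 1.3 turn 0.0 F [-0.2  0.3 -0.6] open 29.6
```

```bash
python3 -m pendant '0 0 0.001 0;0 0 0 0;0 0 0 0;0 0 0 0' 0.08; python3 -m pendant '0 0 -0.02 0;0 -0.01 -0.025 0;0 -0.025 0 0.1208;0 0 0 0.1208;0 0 0 0.1208;0 0 0 0.1208;0 0 0 0.1208;0 0 0 0.1208;0 0 0 0.1208;0 0 0 0.1208;0 0 0 0.1208;0 0 0 0.1208;0 0 0 0.1208;0 0 0 0.1208;0 0 0 0.1208;0 0 0 0' -0.2; python3 - <<'E'
from h import *
go(*pw(-110,-114),8,-33)
im=get_image("top"); cv2.imwrite("pics/t1.png",cv2.resize(im["color"][140:270,270:420,::-1],(690,598),interpolation=cv2.INTER_CUBIC))
im=get_image("scene"); print(proj(im,(*pw(-50,-80),20)))
cv2.imwrite("pics/s1.png",cv2.resize(im["color"][150:300,200:400,::-1],(800,600),interpolation=cv2.INTER_CUBIC))
E
```

```text
time_s: 5.1
tool_pos: [557.9, -180.6, 5.0]
eef_rot: [180.0, 0.0, 57.0]
ft_force: [0.4, 0.5, 0.1]
opening: 42.4
grasp_force: 0.0
time_s: 6.43
tool_pos: [528.5, -161.5, 49.9]
eef_rot: [180.0, -0.0, -33.2]
ft_force: [-0.8, 0.3, 0.2]
opening: 55.1
grasp_force: 0.0
t6.4 now [0.  0.5] after turn [0.  0.5] dz 41.9 turn -0.004 F [-0.8  0.3  0.2] open 55.1
(np.float64(307.3644632843919), np.float64(213.61038192676847))
```

View pics/t1.png

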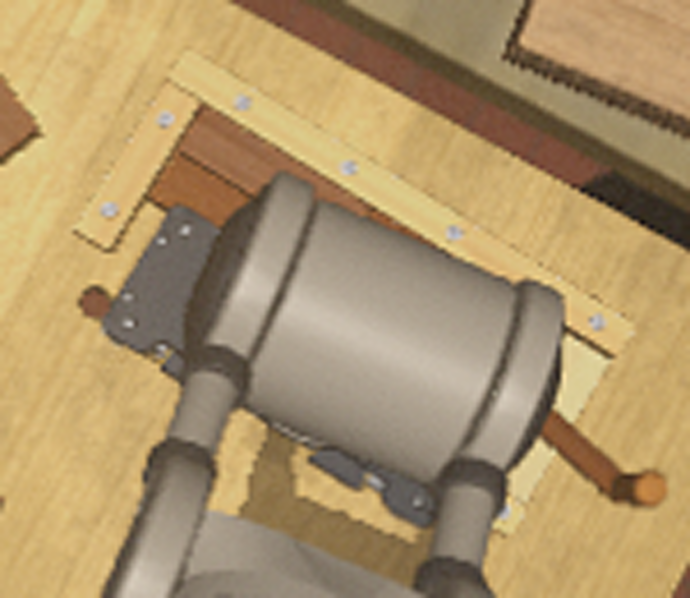

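The arm hides the press here, so I'll go ahead with the push by feel.

```bash
python3 -m pendant '0 0 0.02 0;0 0 0.02 0;0 0 0.003 0;0 0 0 0;0.006 0 0 0;0.006 0 0 0;0.006 0 0 0;0.006 0 0 0;0.006 0 0 0;0.004 0 0 0;0.002 0 0 0;0 0 0 0'; python3 -m pendant '0.002 0 0 0;0.002 0 0 0;0 0 0 0';  python3 -c "
from h import *
print(w2p(*readout.read_state()['tool_pos'][:2]))"
```

```text
time_s: 7.53
tool_pos: [559.1, -181.4, 6.7]
eef_rot: [180.0, -0.0, -33.0]
ft_force: [0.1, 0.7, -0.3]
opening: 55.2
grasp_force: 0.0
time_s: 7.78
tool_pos: [562.2, -183.4, 6.7]
eef_rot: [180.0, -0.0, -33.0]
ft_force: [-0.8, -0.0, 0.0]
opening: 54.6
grasp_force: 0.0
(np.float64(-69.81549648960504), np.float64(-113.47057853868239))
```

```bash
for i in 1 2 3; do python3 -m pendant '0.0015 0 0 0;0 0 0 0' | egrep 'pos|ft'; done
```

```text
tool_pos: [563.1, -183.9, 6.7]
ft_force: [0.3, 0.9, 0.3]
tool_pos: [563.2, -184.0, 6.6]
ft_force: [-3.8, 4.1, 3.6]
tool_pos: [563.3, -183.9, 6.4]
ft_force: [-8.4, 6.3, 7.3]
```

```bash
python3 -m pendant '-0.01 0 0 0;-0.009 0 0 0;0 -0.01 0 0;0 -0.02 0 0;0 -0.025 0 0;0 -0.02 0 0;0 -0.01 0 0;0 0 0 0;0 0 0 0;0 0 0 0' 1 10; python3 -c "
from h import *
print(w2p(*readout.read_state()['tool_pos'][:2]))"
```

```text
time_s: 9.12
tool_pos: [595.7, -104.7, 6.6]
eef_rot: [180.0, 0.0, -33.0]
ft_force: [-0.3, -0.9, 0.8]
opening: 0.7
grasp_force: 0.0
(np.float64(-84.61308640468987), np.float64(-29.264260709184057))
```

```bash
python3 -m pendant '0.005 0 0 0;0.004 0 0 0;0.002 0 0 0;0.002 0 0 0;0 0 0 0'|egrep 'pos|ft'; for i in 1 2 3; do python3 -m pendant '0.0015 0 0 0;0 0 0 0' | egrep 'pos|ft'; done; python3 -c "
from h import *
print(w2p(*readout.read_state()['tool_pos'][:2]))"
```

```text
tool_pos: [607.3, -111.8, 6.7]
ft_force: [-0.8, -0.9, 0.3]
tool_pos: [608.3, -112.1, 6.7]
ft_force: [-0.1, -0.0, 0.3]
tool_pos: [609.7, -112.8, 6.7]
ft_force: [-0.2, 0.1, 0.7]
tool_pos: [609.8, -112.8, 6.6]
ft_force: [-3.9, 2.8, 3.3]
(np.float64(-68.36246623900954), np.float64(-28.38054120927614))
```

```bash
python3 -m pendant '-0.01 0 0 0;-0.01 0 -0.01 0;0 0 -0.025 0;0 0 -0.025 0;0 0 0 -0.1206;0 0 0 -0.1206;0 0 0 -0.1206;0 0 0 -0.1206;0 0 0 -0.1206;0 0 0 -0.1206;0 0 0 -0.1206;0 0 0 -0.1206;0 0 0 -0.1206;0 0 0 -0.1206' -0.2 25; python3 -c "
from h import *
go(703.8,8.1,4,36.1)"
```

```text
time_s: 11.2
tool_pos: [594.3, -102.8, 66.8]
eef_rot: [180.0, -0.0, 36.5]
ft_force: [0.1, -0.4, -0.3]
opening: 55.2
grasp_force: 0.0
t11.2 now [154.  -24.1] after turn [153.9 -25.1] dz 62.8 turn 0.006 F [ 0.1 -0.4 -0.3] open 55.2
```

```bash
python3 -m pendant '0.03 -0.005 0 0;0.03 -0.005 0 0;0.03 -0.005 0 0;0.03 -0.005 0 0;0.02 -0.003 0 0;0.014 -0.0015 0 0;0 0 0.02 0;0 0 0.02 0;0 0 0.015 0;0 0 0.007 0;0 0 0 0;0 0 0 0'; python3 -c "
from h import *
go(703.8,8.1,4,36.1)"
```

```text
time_s: 12.2
tool_pos: [704.2, 7.8, 4.9]
eef_rot: [180.0, -0.0, 36.1]
ft_force: [0.1, -0.2, -0.3]
opening: 55.2
grasp_force: 0.0
t12.2 now [-0.1 -0.5] after turn [-0.1 -0.5] dz 0.9 turn 0.0 F [ 0.1 -0.2 -0.3] open 55.2
```

```bash
python3 -m pendant '0 0 0.001 0;0 0 0 0;0 0 0 0;0 0 0 0;0 0 0 0' 1 25; python3 -m pendant '0 0 -0.02 0;0 0 -0.02 0;0 0 -0.02 0;0 0 0 -0.122;0 0 0 -0.122;0 0 0 -0.121;0 0 0 0'; python3 -c "
from h import *
go(*pw(-106,-59),4.4,57)"
```

```text
time_s: 12.62
tool_pos: [704.3, 7.8, 4.4]
eef_rot: [179.9, -0.0, 36.1]
ft_force: [0.3, -1.0, 1.7]
opening: 29.7
grasp_force: 25.0
time_s: 13.2
tool_pos: [703.9, 7.9, 63.9]
eef_rot: [180.0, 0.0, 57.3]
ft_force: [0.6, -0.1, -0.9]
opening: 29.8
grasp_force: 25.0
t13.2 now [-182.8  -51.7] after turn [-183.1  -50.7] dz 59.5 turn 0.005 F [ 0.6 -0.1 -0.9] open 29.8
```

```bash
python3 -m pendant '-0.026 -0.0073 0 0.005;-0.026 -0.0073 0 0;-0.026 -0.0073 0 0;-0.026 -0.0073 0 0;-0.026 -0.0073 0 0;-0.026 -0.0073 0 0;-0.018 -0.005 0 0;-0.009 -0.002 0 0;0 0 0.01 0;0 0 0.02 0;0 0 0.015 0;0 0 0.006 0;0 0 0 0;0 0 0 0'; python3 -c "
from h import *
go(*pw(-106,-59),4.4,57)"
```

```text
time_s: 14.37
tool_pos: [561.7, -116.8, 12.4]
eef_rot: [-180.0, 0.0, 56.7]
ft_force: [0.6, 0.4, -0.5]
opening: 30.1
grasp_force: 25.0
t14.4 now [-1.1  0.5] after turn [-1.1  0.5] dz 8.0 turn -0.004 F [ 0.6  0.4 -0.5] open 30.1
```

Release, then turn for the push. The half block goes in afterwards.

```bash
python3 -m pendant '-0.001 0 0.005 -0.004;0 0 0.002 0;0 0 0 0;0 0 0 0'; python3 -m pendant '0 0 0.0005 0;0 0 0 0;0 0 0 0;0 0 0 0' 0.08;  python3 -m pendant '0 0 -0.02 0;0 -0.01 -0.025 0;0 -0.025 0 0.1208;0 0 0 0.1208;0 0 0 0.1208;0 0 0 0.1208;0 0 0 0.1208;0 0 0 0.1208;0 0 0 0.1208;0 0 0 0.1208;0 0 0 0.1208;0 0 0 0.1208;0 0 0 0.1208;0 0 0 0.1208;0 0 0 0.1208;0 0 0 0' 0.1; python3 -c "
from h import *
go(*pw(-140,-57),7,-33)"
```

```text
time_s: 14.7
tool_pos: [560.8, -118.3, 6.0]
eef_rot: [180.0, -0.0, 57.0]
ft_force: [-0.6, -0.8, -0.4]
opening: 29.8
grasp_force: 25.0
time_s: 15.03
tool_pos: [560.7, -118.3, 5.4]
eef_rot: [180.0, -0.0, 57.0]
ft_force: [0.0, 0.6, -0.3]
opening: 42.1
grasp_force: 0.0
time_s: 16.37
tool_pos: [531.3, -99.2, 50.3]
eef_rot: [-180.0, -0.0, -33.3]
ft_force: [0.1, -0.7, 0.7]
opening: 41.5
grasp_force: 0.0
t16.4 now [ 1.6 -2.7] after turn [ 1.6 -2.7] dz 43.3 turn -0.004 F [ 0.1 -0.7  0.7] open 41.5
```

```bash
python3 -m pendant '0 0 0.02 -0.004;0 0 0.02 0;0 0 0.003 0;0 0 0 0;0.006 0 0 0;0.006 0 0 0;0.006 0 0 0;0.006 0 0 0;0.006 0 0 0;0.006 0 0 0;0.004 0 0 0;0.002 0 0 0;0 0 0 0'|egrep 'pos|ft';for i in 1 2 3; do python3 -m pendant '0.0015 0 0 0;0 0 0 0' | egrep 'pos|ft'; done; python3 -c "
from h import *
print(w2p(*readout.read_state()['tool_pos'][:2]))"
```

```text
tool_pos: [567.0, -122.2, 7.1]
ft_force: [-0.8, 0.2, 0.5]
tool_pos: [567.5, -122.4, 7.1]
ft_force: [-0.3, 0.5, -0.1]
tool_pos: [567.5, -122.4, 6.9]
ft_force: [-4.7, 3.8, 3.9]
tool_pos: [567.6, -122.5, 6.9]
ft_force: [-8.2, 6.0, 7.9]
(np.float64(-98.55229739665123), np.float64(-59.481976838318))
```

```bash
python3 -m pendant '-0.01 0 0 0;-0.015 0 -0.01 0;0 0 -0.025 0.1;0 0 -0.02 0.1;0 0 0 0.1;0 0 0 0' -0.2 25; python3 -c "
from h import *
go(522.8,37.7,4,-50.2)"
```

```text
time_s: 18.45
tool_pos: [550.4, -111.1, 63.7]
eef_rot: [-179.9, -0.2, -50.1]
ft_force: [-0.7, -0.2, -0.3]
opening: 55.2
grasp_force: 0.0
t18.4 now [-131.9  -74.2] after turn [-132.   -74.1] dz 59.7 turn 0.001 F [-0.7 -0.2 -0.3] open 55.2
```

```bash
python3 -m pendant '-0.026 -0.015 0 0;-0.026 -0.015 0 0;-0.026 -0.015 0 0;-0.026 -0.015 0 0;-0.018 -0.009 0 0;-0.009 -0.005 0 0;0 0 0.02 0;0 0 0.02 0;0 0 0.013 0;0 0 0.006 0;0 0 0 0;0 0 0 0;0 0 0 0'; python3 -c "
from h import *
go(522.8,37.7,4,-50.2)"
```

```text
time_s: 19.53
tool_pos: [522.4, 36.8, 3.8]
eef_rot: [-180.0, -0.1, -49.9]
ft_force: [-0.3, -0.7, -0.6]
opening: 55.1
grasp_force: 0.0
t19.5 now [-0.5 -0.9] after turn [-0.5 -0.9] dz -0.2 turn 0.004 F [-0.3 -0.7 -0.6] open 55.1
```

```bash
python3 -m pendant '0 0 0 0;0 0 0 0;0 0 0 0;0 0 0 0;0 0 0 0' 1 25; python3 -m pendant '0 0 -0.02 0;0 0 -0.02 0;0 0 -0.02 0;0 0 0 -0.1246;0 0 0 -0.1246;0 0 0 -0.1246;0 0 0 -0.1246;0 0 0 -0.1246;0 0 0 -0.1246;0 0 0 -0.1246;0 0 0 -0.1246;0 0 0 -0.1246;0 0 0 -0.1246;0 0 0 -0.1246;0 0 0 -0.1246;0 0 0 -0.1246;0 0 0 -0.1246;0 0 0 -0.1246;0 0 0 0'; python3 -c "
from h import *
go(*pw(-106,-144),4.4,57)"
```

```text
time_s: 19.95
tool_pos: [521.9, 37.1, 3.5]
eef_rot: [-180.0, -0.0, -50.0]
ft_force: [-0.6, 0.4, 2.1]
opening: 29.5
grasp_force: 25.0
time_s: 21.53
tool_pos: [521.6, 37.1, 63.2]
eef_rot: [-180.0, 0.0, 57.4]
ft_force: [0.1, 0.8, 0.5]
opening: 29.8
grasp_force: 25.0
t21.5 now [-194.1  116.6] after turn [-193.4  117.9] dz 58.8 turn 0.007 F [0.1 0.8 0.5] open 29.8
```

```bash
python3 -m pendant '-0.026 0.0158 0 0.007;-0.026 0.0158 0 0;-0.026 0.0158 0 0;-0.026 0.0158 0 0;-0.026 0.0158 0 0;-0.026 0.0158 0 0;-0.024 0.014 0 0;-0.013 0.009 0 0;0 0 0 0;0 0 0 0;0 0 0 0'; python3 -c "
from h import *
go(*pw(-106,-144),4.4,57)"
```

```text
time_s: 22.45
tool_pos: [514.3, -188.0, 63.0]
eef_rot: [-179.9, -0.0, 56.6]
ft_force: [-0.7, 0.9, -0.5]
opening: 29.9
grasp_force: 25.0
t22.4 now [-0.5  1.5] after turn [-0.5  1.5] dz 58.6 turn -0.007 F [-0.7  0.9 -0.5] open 29.9
```

```bash
python3 -m pendant '0 0.001 0.02 -0.006;0 0 0.02 0;0 0 0.012 0;0 0 0.006 0;0 0 0 0;0 0 0 0'; python3 -m pendant '0 0 0.0005 0;0 0 0 0;0 0 0 0;0 0 0 0' 0.08;  python3 -m pendant '0 0 -0.02 0;0 -0.01 -0.025 0;0 -0.025 0 0.1208;0 0 0 0.1208;0 0 0 0.1208;0 0 0 0.1208;0 0 0 0.1208;0 0 0 0.1208;0 0 0 0.1208;0 0 0 0.1208;0 0 0 0.1208;0 0 0 0.1208;0 0 0 0.1208;0 0 0 0.1208;0 0 0 0.1208;0 0 0 0' 1 10; python3 -c "
from h import *
go(*pw(-140,-144),7,-33)"
```

```text
time_s: 22.95
tool_pos: [515.7, -188.6, 5.5]
eef_rot: [180.0, -0.0, 57.1]
ft_force: [-0.0, 1.0, -0.8]
opening: 29.7
grasp_force: 25.0
time_s: 23.28
tool_pos: [515.6, -189.5, 5.2]
eef_rot: [180.0, -0.0, 57.1]
ft_force: [-0.2, 0.0, 0.3]
opening: 42.0
grasp_force: 0.0
time_s: 24.62
tool_pos: [486.1, -170.5, 49.9]
eef_rot: [180.0, -0.0, -33.2]
ft_force: [1.0, -0.4, 0.1]
opening: 0.6
grasp_force: 0.0
t24.6 now [ 0.7 -0.2] after turn [ 0.7 -0.2] dz 42.9 turn -0.003 F [ 1.  -0.4  0.1] open 0.6
```

```bash
python3 -m pendant '0 0 0.02 -0.003;0 0 0.02 0;0 0 0.003 0;0 0 0 0;0.006 0 0 0;0.006 0 0 0;0.006 0 0 0;0.006 0 0 0;0.006 0 0 0;0.006 0 0 0;0.004 0 0 0;0 0 0 0'|egrep 'pos|ft';for i in 1 2 3; do python3 -m pendant '0.0015 0 0 0;0 0 0 0' | egrep 'pos|ft'; done; python3 -c "
from h import *
print(w2p(*readout.read_state()['tool_pos'][:2]))"
```

```text
tool_pos: [520.6, -192.7, 6.8]
ft_force: [-0.2, 0.5, -0.1]
tool_pos: [520.9, -192.8, 6.6]
ft_force: [-0.3, -0.0, 0.8]
tool_pos: [521.4, -193.1, 6.5]
ft_force: [-2.2, 1.6, 1.1]
tool_pos: [521.5, -193.2, 6.4]
ft_force: [-6.7, 4.3, 4.3]
(np.float64(-98.65177733565706), np.float64(-143.867526277659))
```

```bash
python3 -m pendant '-0.01 0 0 0;-0.015 0 -0.02 0;0 0 -0.04 -0.121;0 0 -0.04 -0.121;0 0 -0.02 -0.121;0 0 0 -0.121;0 0 0 -0.121;0 0 0 -0.121;0 0 0 -0.121;0 0 0 -0.121;0 0 0 -0.121;0 0 0 -0.121;0 0 0 -0.121;0 0 0 -0.121' 0.3; python3 -c "
from h import *
go(330,-420,120,50)"
```

```text
time_s: 27.28
tool_pos: [502.6, -181.1, 126.8]
eef_rot: [180.0, -0.0, 50.8]
ft_force: [0.2, 0.6, 0.5]
opening: 32.4
grasp_force: 0.0
t27.3 now [-294.3   17.2] after turn [-294.    21.4] dz 6.8 turn 0.014 F [0.2 0.6 0.5] open 32.4
```

```bash
python3 -m pendant '-0.033 0.002 0 0;-0.033 0.002 0 0;-0.033 0.002 0 0;-0.033 0.002 0 0;-0.033 0.002 0 0;-0.033 0.002 0 0;-0.033 0.002 0 0;-0.033 0.002 0 0;-0.03 0.002 0 0;0 0 0 0' ; python3 - <<'E'
from h import *
im=get_image("top"); np.save("top1.npy",im,allow_pickle=True); cv2.imwrite("pics/t2.png",cv2.resize(im["color"][140:270,270:420,::-1],(690,598),interpolation=cv2.INTER_CUBIC))
print(pw(-47,-223.5))
E
```

```text
time_s: 28.12
tool_pos: [326.4, -423.6, 126.9]
eef_rot: [179.9, 0.1, 50.2]
ft_force: [0.2, -0.5, -0.3]
opening: 32.1
grasp_force: 0.0
(np.float64(521.3653980248935), np.float64(-288.068489404164))
```

View pics/t2.png

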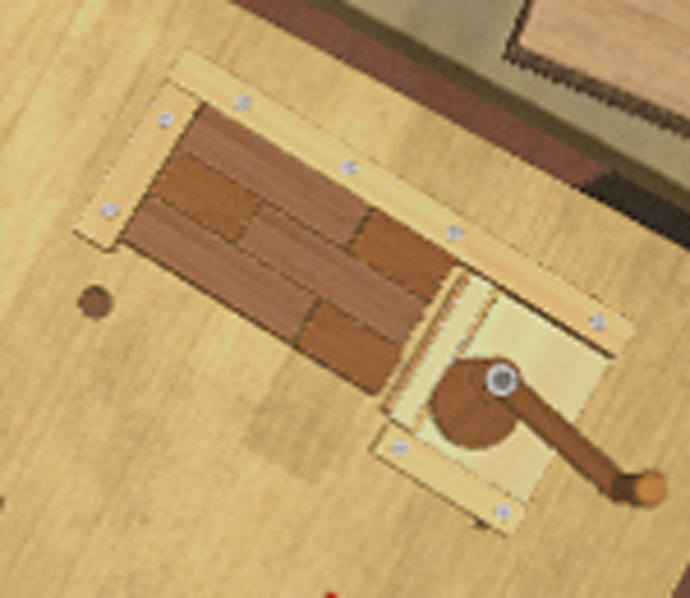

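Both courses are laid with the running bond correct and all rows tight, and small end gaps are left for the jaw. The handle is still at crop (650,488). Next is the lever.

```bash
python3 -m pendant '0 0 0 0.06;0 0 0 0' 0 20 >/dev/null; python3 -c "
from h import *
go(460,-353,40,46.7)"
```

```text
t28.3 now [137.1  50.5] after turn [137.3  50.1] dz 86.7 turn 0.003 F [ 0.  -0.5 -0.3] open 41.0
```

```bash
python3 -m pendant '0.03 0.011 0 0;0.03 0.011 0 0;0.03 0.011 0 0;0.03 0.011 0 0;0.017 0.0065 0 0;0 0 0 0;0 0 0 0'; python3 - <<'E'
from h import *
go(460,-353,40,46.7)
im=get_image("scene"); u,v=map(int,proj(im,(460,-353,60))); print(u,v)
cv2.imwrite("pics/s2.png",cv2.resize(im["color"][max(0,v-75):v+75,u-100:u+100,::-1],(800,600),interpolation=cv2.INTER_CUBIC))
E
```

```text
time_s: 28.92
tool_pos: [460.4, -351.8, 126.6]
eef_rot: [-180.0, 0.0, 47.3]
ft_force: [-0.2, -0.2, -0.4]
opening: 45.8
grasp_force: 0.0
t28.9 now [-1.1  0.5] after turn [-1.1  0.5] dz 86.6 turn 0.01 F [-0.2 -0.2 -0.4] open 45.8
393 201
```

Descend, watching the force.

```bash
python3 -m pendant '-0.001 0.0005 0.02 0.01;0 0 0.015 0;0 0 0.01 0;0 0 0 0'|egrep 'pos|ft'; python3 -m pendant '0 0 0.02 0;0 0 0.015 0;0 0 0.005 0;0 0 0 0'; python3 -m pendant '0 0 0 0;0 0 0 0;0 0 0 0' 0.45 3
```

```text
tool_pos: [457.3, -353.9, 79.6]
ft_force: [-0.4, 0.1, 0.5]
time_s: 29.63
tool_pos: [458.4, -354.2, 41.1]
eef_rot: [-179.9, 0.0, 46.4]
ft_force: [0.7, -0.6, -0.3]
opening: 45.6
grasp_force: 0.0
time_s: 29.88
tool_pos: [459.6, -355.0, 42.9]
eef_rot: [179.9, 0.0, 46.4]
ft_force: [-0.4, 0.4, 0.4]
opening: 30.4
grasp_force: 0.0
```

```bash
python3 -m pendant '0.0005 -0.009 0 0.1;0.0004 -0.009 0 0.1;0.0005 -0.009 0 0.1;0.0004 -0.009 0 0.1;0.0005 -0.009 0 0.1;0.0004 -0.009 0 0.1;0 0 0 0'; python3 -m pendant '0.0005 -0.009 0 0.1;0.0004 -0.009 0 0.1;0.0005 -0.009 0 0.1;0.0004 -0.009 0 0.1;0.0005 -0.009 0 0.1;0.0004 -0.009 0 0.1;0 0 0 0'; python3 -c "
from h import *
s=readout.read_state();x,y=w2p(*s['tool_pos'][:2]);print(x+47,y+223.5,np.arctan2(-x-47,-y-223.5))"
```

```text
time_s: 30.47
tool_pos: [433.1, -307.1, 42.6]
eef_rot: [180.0, -0.0, 11.9]
ft_force: [0.4, -0.5, -0.6]
opening: 25.4
grasp_force: 0.0
time_s: 31.05
tool_pos: [438.5, -254.4, 42.3]
eef_rot: [180.0, -0.1, -22.3]
ft_force: [0.1, 0.7, -0.3]
opening: 25.0
grasp_force: 0.0
-87.79838382525952 -16.91993755880526 1.3804166922840884
```

```bash
python3 -m pendant '0.0004 -0.009 0 0.1;0.0004 -0.007 0 0.08;0 -0.002 0 0;0 0 0 0'|egrep 'pos|ft|op'; for i in 1 2 3; do python3 -m pendant '0 -0.002 0 0;0 0 0 0' |egrep 'pos|ft|grasp';done;  python3 -c "
from h import *
s=readout.read_state();x,y=w2p(*s['tool_pos'][:2]);print(x+47,y+223.5,np.arctan2(-x-47,-y-223.5))"
```

```text
tool_pos: [446.6, -239.3, 42.0]
ft_force: [-1.0, 0.3, 0.0]
opening: 25.3
tool_pos: [447.5, -237.7, 41.8]
ft_force: [-1.3, -1.2, 1.2]
grasp_force: 0.7
tool_pos: [448.5, -235.7, 41.8]
ft_force: [-1.5, -1.4, 1.0]
grasp_force: 0.9
tool_pos: [449.4, -234.2, 41.8]
ft_force: [-4.1, -4.3, 1.1]
grasp_force: 3.0
-89.67553295510129 5.896524218492118 1.63645579884862
```

```bash
for i in 1 2 3; do python3 -m pendant '0 -0.002 0 0;0 0 0 0' |egrep 'pos|ft|grasp|open';done
```

```text
tool_pos: [450.4, -232.6, 41.8]
ft_force: [-4.1, -4.4, 2.0]
opening: 30.2
grasp_force: 3.0
tool_pos: [451.5, -230.9, 41.8]
ft_force: [-4.2, -5.4, 1.7]
opening: 34.3
grasp_force: 3.0
tool_pos: [452.6, -229.3, 41.8]
ft_force: [-4.4, -3.9, 1.9]
opening: 37.5
grasp_force: 3.0
```

```bash
python3 -m pendant '0 0.006 0 0;0 0 0 0;0 0 0 0' 0.45 30|egrep 'pos|ft|grasp|open'; for i in 1 2 ; do python3 -m pendant '0 -0.0015 0 0;0 0 0 0' |egrep 'pos|ft|grasp|open';done
```

```text
tool_pos: [449.3, -234.5, 41.7]
ft_force: [-3.6, -6.6, 0.5]
opening: 25.4
grasp_force: 3.6
tool_pos: [449.4, -234.3, 41.6]
ft_force: [-7.8, -12.1, -0.5]
opening: 25.2
grasp_force: 7.0
tool_pos: [449.6, -234.1, 41.6]
ft_force: [-11.7, -16.3, -0.6]
opening: 25.3
grasp_force: 10.5
```

```bash
python3 -m pendant '0 0.004 0 0;0 0.002 0 0;0 0 0 0;0 0 0 0' 0|egrep 'ft|open';  python3 -m pendant '0 0 -0.02 0;0 0 -0.02 0;0 0 -0.03 0;0 0 -0.03 0;0 0.03 0 0;0 0.04 0 0;0 0.04 0 0;0 0.04 0 0;0 0.04 0 0;0 0.04 0 0;0 0 0 0'; python3 - <<'E'
from h import *
im=get_image("top"); cv2.imwrite("pics/t3.png",cv2.resize(im["color"][140:270,270:420,::-1],(690,598),interpolation=cv2.INTER_CUBIC))
E
```

```text
ft_force: [0.0, 0.1, -0.2]
opening: 44.3
time_s: 34.22
tool_pos: [321.0, -435.5, 141.8]
eef_rot: [179.8, -0.1, -32.9]
ft_force: [-0.5, 0.4, 0.2]
opening: 46.1
grasp_force: 0.0
```

View pics/t3.png

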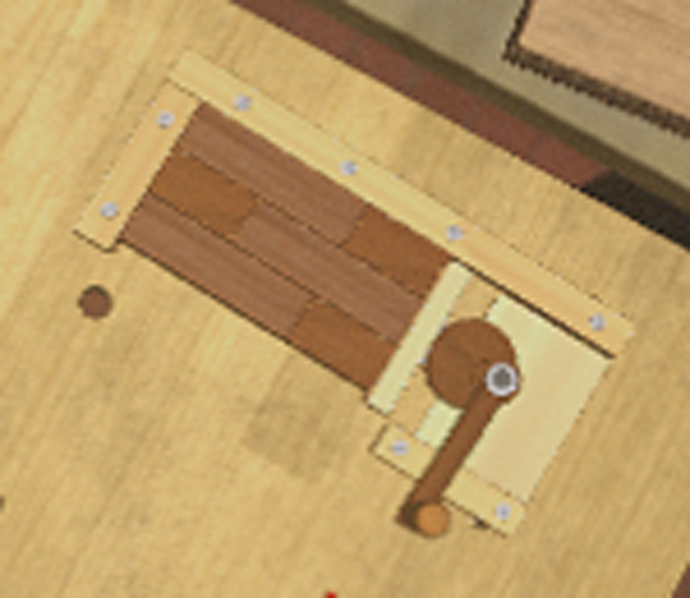

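The jaw is closed, the lever is home with its handle at crop (432,520), and all three courses are flush with no visible gaps.

```bash
python3 -c "
from rig import hand_in
print(hand_in())"
```

```text
the job is handed in; nothing more can be done
None
```

The lay-up is finished and handed in at about 34 s. The second and third courses are laid in running bond and pushed tight, and the lever is home against its stop with the jaw closed. I moved none of the other things on the bench, though I took no last picture of the whole bench to confirm that.

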